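# Sweep the tube caps into the counting tray's trough and shut its cover

## Robot

A 6-joint arm with a two-finger parallel gripper is mounted at the origin on a cart in front of the work surface, level with it; the furniture and walls round the work are solid. World frame = base frame: x ahead of the robot, y to its left, z up, the work surface at z = 0. Lengths are in m, angles in rad, forces in N, time in s.
With the tool pointing down it reaches from about 0.35 to 0.725 m from the base axis. Payload 6 kg.
Tool frame: the origin (TCP) lies midway between the tips of the shut fingers; the grasp point (between the pads) lies 19 mm behind it (env.tcp_to_grasp is the distance from the TCP to the grasp point, in m); y points along the fingers, x is the direction in which the jaws open and shut, and the axes are right-handed (so a half turn about y gives the same grasp; the last joint's range is limited). The gripper opens to 85 mm and grips with 20 to 120 N. Pads are 22 mm wide; open, the fingers measure 114 mm over their backs; the gripper's body (76 mm by 85 mm) begins 54 mm behind the grasp point. The pads swing forward as they close: fully open they stand 13 mm farther back than shut.
Start: joints at [1.639, 0.04, 0.085, 0, -1.615, -0.334], TCP at [0.158, 0.579, 0.231] pointing down, gripper open.
Joint ranges: [-2.56, 2.56], [-1.29, 2.01], [-1.08, 1.49], [-3.29, 1.98], [-2.81, -0.18], [-2.99, 2.99]. Speed limits (rad/s): [2.57, 2.57, 3.01, 3.14, 3.14, 3.14].

## Interface

Orientations are given as a 3x3 rotation matrix whose columns are the frame's x, y, z axes.
In Python, from plant import env, viewer gives the robot as it stands. The module is installed in compiled form; this text tells all that it offers.
- The arm moves only by the tool play_rows, never from a script. Its argument "rows" is a list of rows, each a list of 7 numbers: the shift along the tool's x, y, z in mm, then the turn, a rotation vector about the tool's x, y, z in degrees, then the opening, from 0 (shut) to 1 (fully open). In form: [[tx, ty, tz, ax, ay, az, claw], ...]. A call has 1 to 20 rows; each row is the pose to reach, as a shift and turn from the pose commanded when the call began, along the tool's axes at that moment; what a row does not reach only later rows make up. A row lasts 1/8 s, in which the tool goes at most 62.5 mm and 10.7 degrees, less where a joint would pass 70% of its speed; a pose out of reach is approached as far as the arm can. A call with a gripper value outside its range is refused whole. The fingers move at their own pace and stop on an object; the grip force is fixed at half the most. Time passes only in rows, so rows that repeat a pose let the fingers close. It gives the time, the measured TCP pose, the force and the opening at its end, in the units of the state.
- env.observe(): the state, without advancing time (a new reading comes with each control period).
- viewer.snapshot(name): name is "scene" or "top" or "wrist"; returns the picture (420x560x3 uint8, blue, green, red); there is no depth.
- viewer.camera_model(name): a dict with "intrinsics" (3x3 intrinsics, pixels), "xyz" and "rotation" of the camera in the world. Camera axes: x right, y down, z forward; pixel columns grow to the right and rows downward; lengths in m; the calibration is good to about 2 mm. A picture is of the moment at which its call begins: read the wrist's pose just before it. camera_model takes no time and is no camera call; for the wrist camera it gives the pose at the moment of the call.
- env.finish_job(): hands the job in, once; it reports no verdict.
The state is a dict: "clock": time; "q": joint angles; "qd": joint speeds; "tau": joint torques, N m; "tool_pos": TCP position; "ee_rot": TCP orientation; "force": force on the tool from outside, world axes, zero at the start; "moment": the same for the moment, N m; "opening": finger opening in m.
Only numpy, scipy, OpenCV 4.12 (cv2) and the standard library are available. Lean on these libraries where they do the work, as an engineer would, in place of code of your own. Each camera call takes 0.05 s, during which the arm holds its last target. There are 200 camera calls.

## Task

Set aside the caps for the small tubes on the counting tray: sweep the three small orange caps across the deck over its left edge into the trough, and leave the one larger cap lying flat on the deck. Then swing the trough's hinged cover over from behind and press it fully shut over them. Only push and sweep, never pick up or lift a cap, and leave the timer, the tape and the tweezers where they are.

Things in the scene. Friction and masses are not known exactly. Their poses are not given: they have to be found in the camera images.
- tray: Pale grey plastic counting tray, 210 (x) by 211 mm (y), too heavy to shift. Origin: centre of its footprint on the bench; x away from the robot, y to the trough (robot's left), z up; may stand turned by 13 degrees. The four caps start in a row along x about 46 mm apart (x within 72 mm of the middle, y = -35 to +25 mm); which place holds the large cap changes.
- deck_middle (a point): Middle of the flat deck, on its top, 30 mm above the bench, at tray x = 0, y = -20 mm. The deck spans y = -100 to +60 mm and x = -101 to +101 mm. Rims stand 9 mm above it along its right (y = -100 mm, 6 mm thick), far and near sides (4 mm thick); at the near right corner a pouring lip replaces the rim and reaches 124 mm to the near side of the middle.
- deck_edge (a point): Middle of the deck's left edge, on top, 30 mm above the bench, at tray x = 0, y = +60 mm. It runs along the tray's x and has no rim: from it the deck drops straight into the trough.
- trough_middle (a point): Middle of the trough's floor, 7 mm above the bench (23 mm below the deck), at tray x = 0, y = +80 mm. Inside, the trough spans y = +60 to +100 mm and x = -100 to +100 mm. Its outer wall is 5 mm thick and as high as the deck, the far end wall too; the near end wall is only 14 mm above the bench.
- small_cap_1_mid (a point): Centre (half-way up) of loose orange screw cap no. 1 of a 15 ml tube: a ribbed disc 22 mm across and 12 mm high (centre 6 mm above what it lies on), 11 to 20 g, lying flat, mouth down, on the tray's deck at the start. Its z axis is its own axis, up while it lies mouth down. The three small caps are alike and slide without rolling while they lie flat.
- small_cap_2_mid (a point): Centre (half-way up) of loose orange screw cap no. 2 of a 15 ml tube: a ribbed disc 22 mm across and 12 mm high (centre 6 mm above what it lies on), 11 to 20 g, lying flat, mouth down, on the tray's deck at the start. Its z axis is its own axis, up while it lies mouth down. The three small caps are alike and slide without rolling while they lie flat.
- small_cap_3_mid (a point): Centre (half-way up) of loose orange screw cap no. 3 of a 15 ml tube: a ribbed disc 22 mm across and 12 mm high (centre 6 mm above what it lies on), 11 to 20 g, lying flat, mouth down, on the tray's deck at the start. Its z axis is its own axis, up while it lies mouth down. The three small caps are alike and slide without rolling while they lie flat.
- large_cap_mid (a point): Centre (half-way up) of the one larger orange screw cap, of a 50 ml tube: a ribbed disc 35 mm across and 14 mm high (centre 7 mm above the deck), 17 to 31 g, lying flat, mouth down, on the deck in the same row as the small caps. Its z axis is up.
- cover (a joint): Angle of the trough's hinged darker grey cover, rad: 0 shut flat, grows as it swings up and out to the left, stop at 1.95; starts open at 1.6 to 1.9, leaning a little outwards (tray +y). The hinge is stiff (0.02 N m): the cover stays where it is left and does not fall by itself; half a newton at its free edge moves it. Shut, its top lies 33 mm above the bench.
- cover_hinge (a point): Middle of the cover's hinge line, on top of the trough's outer wall: at tray x = 0, y = +106 mm, 32 mm above the bench. The hinge line runs along the tray's x.
- cover_edge (a point): Middle of the cover's free long edge, 52 mm from the hinge line. The cover is a plate 206 mm long (along the tray's x) and 3 mm thick; a thumb tab 50 mm long at the middle reaches 8 mm beyond this edge. Shut, the edge lies over the deck's left edge (tray y = +54 mm), 32 mm above the bench; open, it stands about 84 mm above the bench (the tab 92 mm).
- timer: Bench timer, 64 x 62 x 19 mm, loose on the bench near the tray's near left corner. Origin: centre of its underside. To be left alone.
- tape_roll: Roll of tape lying flat, 61 mm across, 19 mm high, loose on the bench to the left of the tray. Origin: centre of its underside. To be left alone.
- tweezers: Steel tweezers, 120 x 11 x 8 mm, lying along x, loose on the bench to the right of the tray. Origin: centre of the underside. To be left alone.

How it is judged:
By the outcome, as a careful person would: the job done as asked, in the order asked, and still so for the second after the job is handed in, with the robot touching nothing.
It also fails if it takes over 48 s, if anything falls off the work surface, if the arm or the gripper's body presses on something with over 40 N, if the wrist force passes 120 N, or if a joint passes its speed limit or range.

## Working session

There is one attempt and no reset: what is moved stays moved. The work goes in short steps, Python scripts to look and compute and a tool call to move; the robot and the scene stay as the last step left them, time stands still between calls to the robot, and variables do not carry over. Pictures are saved under pics/ and viewed, about 8 in all and at most 12, crops included, and the job is handed in when it is done.

Besides the shell and the picture viewer there is one more tool, called after ">>>" by a JSON object that holds its "op" and its "data", one argument or row to a line. play_rows: Moves the arm, as the interface text tells. Its arguments: {"type":"object","properties":{"rows":{"type":"array"}},"required":["rows"]}

```bash
mkdir -p pics; python3 - <<'E'
from plant import env, viewer
import cv2
s=env.observe(); print(s['clock'],s['tool_pos'],s['ee_rot'],s['opening'])
for n in ("scene","top"):
    im=viewer.snapshot(n); cv2.imwrite(f"pics/{n}0.png",im)
    m=viewer.camera_model(n); print(n,m['intrinsics'],m['xyz'],m['rotation'])
E
```

```text
0.0 [0.15743767 0.57862692 0.2302532 ] [[-2.62630204e-01 -3.73320457e-04  9.64896490e-01]
 [-9.64894874e-01 -1.76899165e-03 -2.62630449e-01]
 [ 1.80493915e-03 -9.99998366e-01  1.04375643e-04]] 0.08530061187387587
scene [[443.25159356   0.         277.49187713]
 [  0.         443.25159356 208.21853802]
 [  0.           0.           1.        ]] [-0.22485998  0.51995771  0.48565162] [[-0.58087801 -0.34874403  0.7354987 ]
 [-0.81367194  0.27405395 -0.51267182]
 [-0.02277509 -0.89625445 -0.44295515]]
top [[478.60828613   0.         277.25380407]
 [  0.         478.60828613 208.67384021]
 [  0.           0.           1.        ]] [0.40443576 0.03750564 1.33077077] [[ 0.026432   -0.99755498  0.06469474]
 [-0.99963576 -0.0260234   0.00715047]
 [-0.00544941 -0.06486018 -0.99787948]]
```

View pics/top0.png

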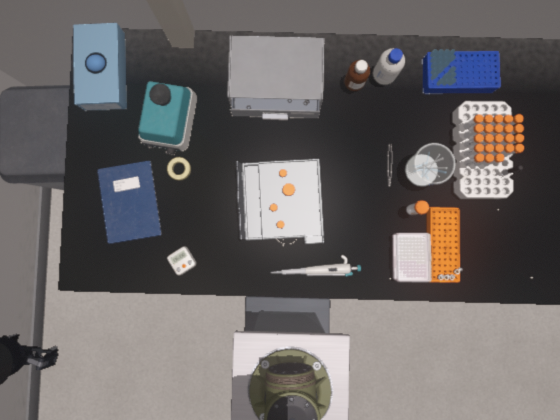

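View pics/scene0.png

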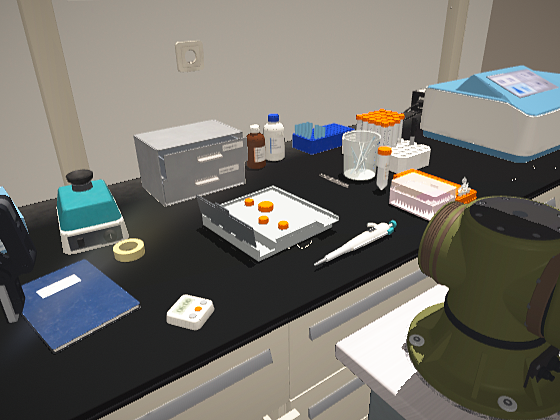

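The top view shows the tray at about (281,200). The trough and the open cover are on its left, around column 241. The caps are small (283,173), large (289,189), small (274,207) and small (281,224). The tape is at (178,168), the timer at (181,260), and the tweezers at (390,165).

```bash
cat > h.py <<'E'
import numpy as np, cv2
def ray(m,uv,z):
    uv=np.atleast_2d(uv).astype(float); d=np.c_[uv,np.ones(len(uv))]@np.linalg.inv(m['intrinsics']).T@np.array(m['rotation']).T
    c=np.array(m['xyz']); return c+d*((z-c[2])/d[:,2])[:,None]
def orange(im,box,amin=15):
    hsv=cv2.cvtColor(im,cv2.COLOR_BGR2HSV); k=cv2.inRange(hsv,(4,130,110),(22,255,255))
    x0,y0,x1,y1=box; M=np.zeros_like(k); M[y0:y1,x0:x1]=k[y0:y1,x0:x1]
    n,l,s,c=cv2.connectedComponentsWithStats(M); return [(c[i],s[i,4]) for i in range(1,n) if s[i,4]>=amin]
E
python3 - <<'E'
from h import *; from plant import viewer
im=cv2.imread('pics/top0.png'); mt=viewer.camera_model('top')
for c,a in orange(im,(240,160,322,242)): print('top',c,a,ray(mt,c,.038)[0][:2])
im2=cv2.imread('pics/scene0.png'); ms=viewer.camera_model('scene')
for c,a in orange(im2,(200,180,340,260)): print('scene',c,a,ray(ms,c,.038)[0][:2])
g=cv2.cvtColor(im,cv2.COLOR_BGR2GRAY)
crop=cv2.resize(im[150:255,225:335],None,fx=5,fy=5,interpolation=cv2.INTER_CUBIC); cv2.imwrite('pics/c0.png',crop)
E
```

```text
top [282.42424242 172.57575758] 33 [0.58697597 0.03531089]
top [288.13684211 189.36842105] 95 [0.54149893 0.018634  ]
top [273.03448276 207.20689655] 29 [0.4919298  0.05829455]
top [279.93333333 224.23333333] 30 [0.44633671 0.03842078]
scene [248.86440678 201.81355932] 59 [0.58790569 0.03517278]
scene [265.16296296 206.43703704] 135 [0.54352928 0.01881703]
scene [263.15714286 219.67142857] 70 [0.49202821 0.05893524]
scene [282.56756757 224.7972973 ] 74 [0.44727083 0.03944084]
```

View pics/c0.png

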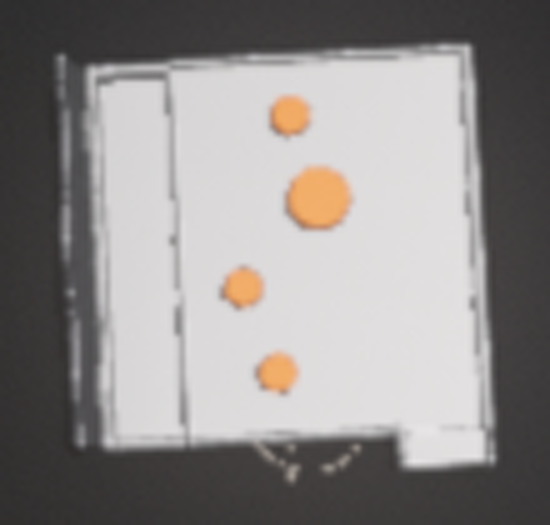

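The crop shows the deck edge running from crop (169,70) to (187,443), the right rim from (469,47) to (490,462), and the dark cover along the left side. The large cap is second from the far end.

```bash
cat >> h.py <<'E'
E
python3 - <<'E'
from h import *; from plant import viewer, env
mt=viewer.camera_model('top')
f=lambda p,z: ray(mt,np.array(p)/5+[225,150]-0.4,z)[:,:2]
E=f([(169,70),(187,443)],.03); R=f([(469,47),(490,462)],.039)
d=E[0]-E[1]; print('edge',E,np.linalg.norm(d),np.degrees(np.arctan2(d[1],d[0])))
d2=R[0]-R[1]; print('rim',R,np.degrees(np.arctan2(d2[1],d2[0])))
a=np.arctan2(d[1],d[0]); ex=np.array([np.cos(a),np.sin(a)]); ey=np.array([-ex[1],ex[0]])
print('offset along ey: edge',E@ey,'rim outer',R@ey,'ex ends',E@ex)
C=np.array([[.5874,.0352],[.5425,.0187],[.492,.0586],[.4468,.0389]])
print('caps ex,ey',np.c_[C@ex,C@ey])
s=env.observe(); print(s['clock'],s['q'])
E
```

```text
edge [[0.61118308 0.10175978]
 [0.40743732 0.08607752]] 0.2043484050924406 4.401363868353037
rim [[ 0.62654666 -0.06161335]
 [ 0.40152217 -0.07760859]] 4.065871384332781
offset along ey: edge [0.05455581 0.05455581] rim outer [-0.10951457 -0.10819364] ex ends [0.61718999 0.41284158]
caps ex,ey [[ 0.58836906 -0.00998251]
 [ 0.54233522 -0.0229881 ]
 [ 0.49504618  0.02066975]
 [ 0.44846765  0.00449661]]
0.1 [ 1.63870512e+00  4.07703180e-02  8.39374271e-02 -3.92168640e-04
 -1.61551609e+00 -3.33672203e-01]
```

>>> {"op": "play_rows", "data": {
  "rows": [
    [60,10,76,0,10,0,0.08],
    [447,80,570,0,70.5,0,0.08],
    [447,80,570,0,70.5,0,0.08],
    [447,80,570,0,70.5,0,0.08],
    [447,80,570,0,70.5,0,0.08],
    [447,80,570,0,70.5,0,0.08],
    [447,80,570,0,70.5,0,0.08],
    [447,80,570,0,70.5,0,0.08],
    [447,80,570,0,70.5,0,0.08],
    [447,80,570,0,70.5,0,0.08],
    [447,80,570,0,70.5,0,0.08],
    [447,80,570,0,70.5,0,0.08],
    [447,80,570,0,70.5,0,0.08],
    [447,80,570,0,70.5,0,0.08],
    [447,80,570,0,70.5,0,0.08]
  ]
}}

```text
clock: 1.98
tool_pos: [0.5899, -0.0013, 0.1517]
ee_rot: [[-0.997, 0.001, 0.076], [-0.076, 0.0, -0.997], [-0.001, -1.0, -0.0]]
force: [-0.6, 0.5, 0.0]
opening: 0.0068
```

```bash
cat >> h.py <<'E'
def rel(env,pts):  # points (world xyz) in tool axes from the TCP, mm
    s=env.observe(); return np.round((np.atleast_2d(pts)-s['tool_pos'])@np.array(s['ee_rot'])*1000,1)
E
python3 - <<'E'
from h import *; from plant import viewer, env
s=env.observe(); print(s['clock'],s['tool_pos'],s['ee_rot'].round(4),s['opening'],s['force'])
C=np.array([[.5874,.0352,.033],[.5425,.0187,.033],[.492,.0586,.033],[.4468,.0389,.033],[.5093,.0939,.033]])
print(rel(env,C))
cv2.imwrite('pics/w1.png',viewer.snapshot('wrist'))
E
```

```text
1.975 [ 0.58989822 -0.00125362  0.1516703 ] [[-9.971e-01  5.000e-04  7.570e-02]
 [-7.570e-02  2.000e-04 -9.971e-01]
 [-5.000e-04 -1.000e+00 -1.000e-04]] 0.0067855367561165825 [-0.62444938  0.46312887  0.02673846]
[[  -0.2  118.7  -36.5]
 [  45.8  118.6  -23.5]
 [  93.1  118.6  -67.1]
 [ 139.7  118.6  -50.9]
 [  73.2  118.6 -101. ]]
```

View pics/w1.png

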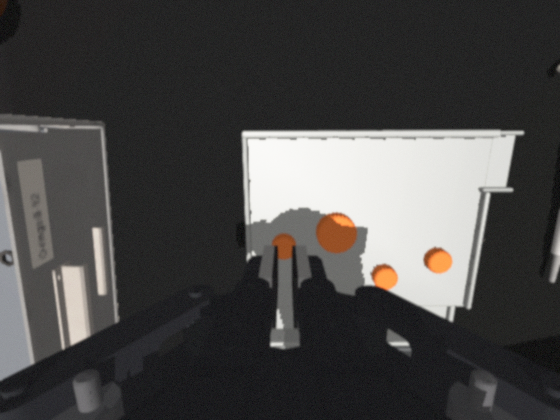

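The fingers line up with the far small cap (283,245), and the large cap (337,232) is clear to one side. Sweeping cap 1.

>>> {"op": "play_rows", "data": {
  "rows": [
    [0,60,0,0,0,0,0.08],
    [0,110,0,0,0,0,0.08],
    [0,118,0,0,0,0,0.08],
    [0,118,-8,0,0,0,0.08],
    [0,118,-16,0,0,0,0.08],
    [0,118,-26,0,0,0,0.08],
    [0,118,-37,0,0,0,0.08],
    [0,118,-48,0,0,0,0.08],
    [0,118,-58,0,0,0,0.08],
    [0,118,-67,0,0,0,0.08],
    [0,118,-74,0,0,0,0.08],
    [0,118,-80,0,0,0,0.08],
    [0,118,-86,0,0,0,0.08],
    [0,118,-92,0,0,0,0.08],
    [0,118,-97,0,0,0,0.08],
    [0,118,-98,0,0,0,0.08],
    [0,90,-95,0,0,0,0.08],
    [0,60,-80,0,0,0,0.08],
    [70,40,-32,0,0,0,0.08],
    [93,60,-32,0,0,0,0.08]
  ]
}}

```text
clock: 4.53
tool_pos: [0.4954, 0.0218, 0.0935]
ee_rot: [[-0.997, 0.004, 0.073], [-0.073, 0.001, -0.997], [-0.004, -1.0, -0.0]]
force: [0.0, 1.2, 0.5]
opening: 0.0069
```

```bash
python3 - <<'E'
from h import *; from plant import viewer, env
C=np.array([[.492,.0586,.033],[.4468,.0389,.033],[.5093,.0939,.033]])
print(rel(env,C))
im=viewer.snapshot('scene')
cv2.imwrite('pics/s2.png',cv2.resize(im[170:280,180:360],None,fx=4,fy=4,interpolation=cv2.INTER_CUBIC))
E
```

```text
[[  0.9  60.5 -36.9]
 [ 47.4  60.3 -20.6]
 [-18.9  60.6 -70.9]]
```

View pics/s2.png

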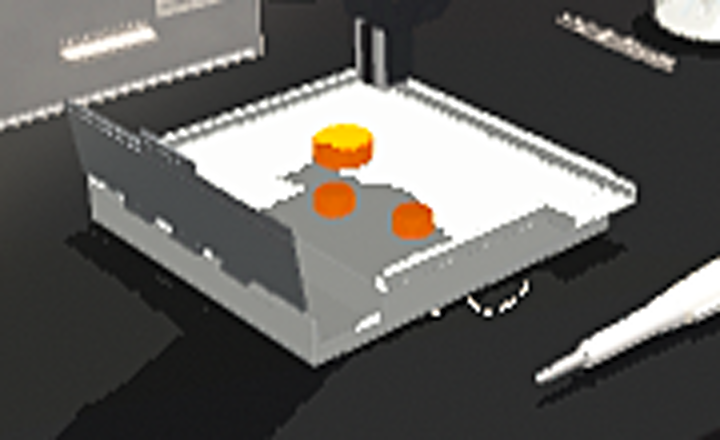

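Cap 1 is off the deck. The large cap and the other two haven't moved. Next is cap 2.

>>> {"op": "play_rows", "data": {
  "rows": [
    [1,50,0,0,0,0,0.08],
    [1,60,0,0,0,0,0.08],
    [1,60,-8,0,0,0,0.08],
    [1,60,-16,0,0,0,0.08],
    [1,60,-26,0,0,0,0.08],
    [1,60,-36,0,0,0,0.08],
    [1,60,-44,0,0,0,0.08],
    [1,60,-50,0,0,0,0.08],
    [1,60,-56,0,0,0,0.08],
    [1,60,-62,0,0,0,0.08],
    [1,60,-67,0,0,0,0.08],
    [1,60,-68,0,0,0,0.08],
    [1,30,-65,0,0,0,0.08],
    [1,5,-40,0,0,0,0.08],
    [40,0,5,0,0,0,0.08],
    [47,0,16,0,0,0,0.08],
    [47,0,16,0,0,0,0.08]
  ]
}}

```text
clock: 6.7
tool_pos: [0.4493, 0.003, 0.0915]
ee_rot: [[-0.997, 0.001, 0.073], [-0.073, 0.0, -0.997], [-0.001, -1.0, -0.0]]
force: [0.2, 0.3, 0.6]
opening: 0.0069
```

```bash
python3 - <<'E'
from h import *; from plant import viewer, env
print(rel(env,[[.4468,.0389,.033],[.5093,.0939,.033]]))
im=viewer.snapshot('scene'); cv2.imwrite('pics/s3raw.png',im)
ms=viewer.camera_model('scene')
for c,a in orange(im,(200,180,340,260)): print('scene',c,a,ray(ms,c,.038)[0][:2])
E
```

```text
[[ -0.1  58.5 -36. ]
 [-66.4  58.6 -86.3]]
scene [265.0625 208.2125] 80 [0.53602103 0.02417637]
scene [282.92134831 224.79775281] 89 [0.44680825 0.03885057]
```

>>> {"op": "play_rows", "data": {
  "rows": [
    [0,45,0,0,0,0,0.08],
    [0,58,0,0,0,0,0.08],
    [0,58,-8,0,0,0,0.08],
    [0,58,-16,0,0,0,0.08],
    [0,58,-26,0,0,0,0.08],
    [0,58,-36,0,0,0,0.08],
    [0,58,-46,0,0,0,0.08],
    [0,58,-54,0,0,0,0.08],
    [0,58,-60,0,0,0,0.08],
    [0,58,-66,0,0,0,0.08],
    [0,58,-72,0,0,0,0.08],
    [0,58,-78,0,0,0,0.08],
    [0,58,-83,0,0,0,0.08],
    [0,58,-84,0,0,0,0.08],
    [0,20,-80,0,0,0,0.08],
    [0,-40,-80,0,0,0,0.0],
    [0,-60,-130,0,0,0,0.0],
    [-60,-60,-190,0,0,0,0.0],
    [-66,-60,-230,0,0,0,0.0],
    [-66,-60,-230,0,0,0,0.0]
  ]
}}

```text
clock: 9.25
tool_pos: [0.4981, 0.2401, 0.1491]
ee_rot: [[-0.997, -0.003, 0.077], [-0.077, -0.002, -0.997], [0.003, -1.0, 0.002]]
force: [-0.3, 0.1, -0.5]
opening: -0.0002
```

```bash
python3 - <<'E'
from h import *; from plant import viewer, env
print(rel(env,[[.5093,.0939,.033]]))
im=viewer.snapshot('scene');t=viewer.snapshot('top')
mt=viewer.camera_model('top')
for c,a in orange(t,(230,150,335,250),8): print('top',c,a,ray(mt,c,.037)[0][:2],ray(mt,c,.017)[0][:2])
z=lambda a:cv2.resize(a,(390,370),interpolation=cv2.INTER_CUBIC)
cv2.imwrite('pics/s4.png',np.hstack([z(t[150:255,225:335]),z(im[170:290,180:340])]))
E
```

```text
[[ -0.3 116.4 146.3]]
top [255.65217391 175.17391304] 23 [0.57812742 0.10797208] [0.58081246 0.1090614 ]
top [288.13684211 189.36842105] 95 [0.54160496 0.01861941] [0.54372541 0.01832745]
top [249.68965517 209.55172414] 29 [0.48398334 0.12137322] [0.48521305 0.1226697 ]
top [258.43478261 225.60869565] 23 [0.44112649 0.09642067] [0.44169369 0.09733142]
```

View pics/s4.png

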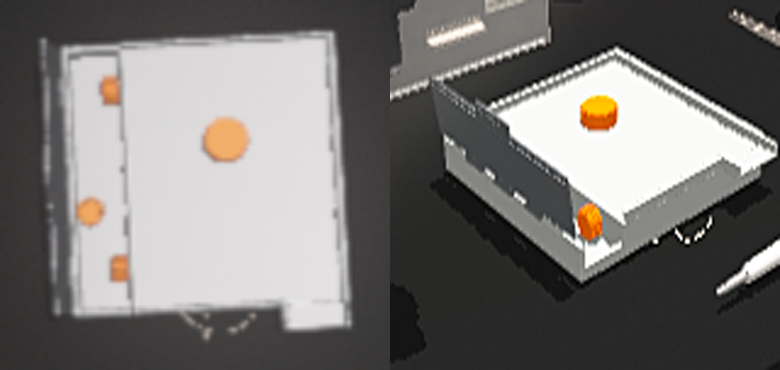

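Two caps stand on edge against the deck wall and one lies flat. All three are in the trough and below rim height (29 mm against 30 mm), and the large cap hasn't moved. Next I'll swing the cover over.

>>> {"op": "play_rows", "data": {
  "rows": [
    [0,60,0,0,0,0,0],
    [0,81,20,0,0,0,0],
    [0,81,60,0,0,0,0],
    [0,81,72,0,0,0,0],
    [0,81,80,0,0,0,0],
    [0,81,88,0,0,0,0],
    [0,81,96,0,0,0,0],
    [0,81,104,0,0,0,0],
    [0,81,112,0,0,0,0],
    [0,81,119,0,0,0,0],
    [0,87,123,0,0,0,0],
    [0,93,126,0,0,0,0],
    [0,98,129,0,0,0,0],
    [0,103,131,0,0,0,0],
    [0,108,132,0,0,0,0],
    [0,112,133,0,0,0,0],
    [0,112,133,0,0,0,0]
  ]
}}

```text
clock: 11.48
tool_pos: [0.5077, 0.1049, 0.0389]
ee_rot: [[-0.997, -0.001, 0.074], [-0.074, -0.0, -0.997], [0.001, -1.0, 0.0]]
force: [0.7, -0.3, 0.4]
opening: 0.0003
```

>>> {"op": "play_rows", "data": {
  "rows": [
    [0,2,3,0,0,0,0],
    [0,4,5,0,0,0,0],
    [0,6,5,0,0,0,0],
    [0,7,5,0,0,0,0],
    [0,8,5,0,0,0,0],
    [0,8,5,0,0,0,0]
  ]
}}

```text
clock: 12.22
tool_pos: [0.5085, 0.0998, 0.0333]
ee_rot: [[-0.997, 0.001, 0.075], [-0.075, -0.001, -0.997], [-0.001, -1.0, 0.001]]
force: [-6.3, -0.9, 11.8]
opening: -0.0001
```

It met 12 N at 33 mm, which is the shut height. Lifting straight up to check.

>>> {"op": "play_rows", "data": {
  "rows": [
    [0,-10,0,0,0,0,0],
    [0,-60,0,0,0,0,0],
    [0,-115,0,0,0,0,0],
    [0,-115,-60,0,0,0,0],
    [0,-115,-120,0,0,0,0],
    [0,-115,-160,0,0,0,0],
    [0,-115,-160,0,0,0,0]
  ]
}}

```text
clock: 13.1
tool_pos: [0.4958, 0.2619, 0.1458]
ee_rot: [[-0.997, -0.001, 0.078], [-0.078, -0.0, -0.997], [0.001, -1.0, 0.0]]
force: [-0.1, 0.1, 0.7]
opening: 0.0001
```

```bash
python3 - <<'E'
from h import *; from plant import viewer, env
im=viewer.snapshot('scene');t=viewer.snapshot('top')
mt=viewer.camera_model('top');t0=cv2.imread('pics/top0.png')
print(env.observe()['tool_pos'],env.observe()['force'])
for c,a in orange(t,(230,150,335,250),8): print('top',c,a,ray(mt,c,.037)[0][:2])
d=cv2.absdiff(t,t0).max(2)
for n,b in dict(timer=(160,240,205,280),tape=(160,150,200,190),tweez=(380,140,400,195)).items(): print(n,d[b[1]:b[3],b[0]:b[2]].max())
z=lambda a:cv2.resize(a,(390,370),interpolation=cv2.INTER_CUBIC)
cv2.imwrite('pics/s5.png',np.hstack([z(t[150:255,225:335]),z(im[170:290,180:340])]))
E
```

```text
[0.49624948 0.25981525 0.14616101] [-0.40958012 -0.59103016 -1.42325471]
top [288.13684211 189.36842105] 95 [0.54160496 0.01861941]
timer 16
tape 159
tweez 5
```

View pics/s5.png

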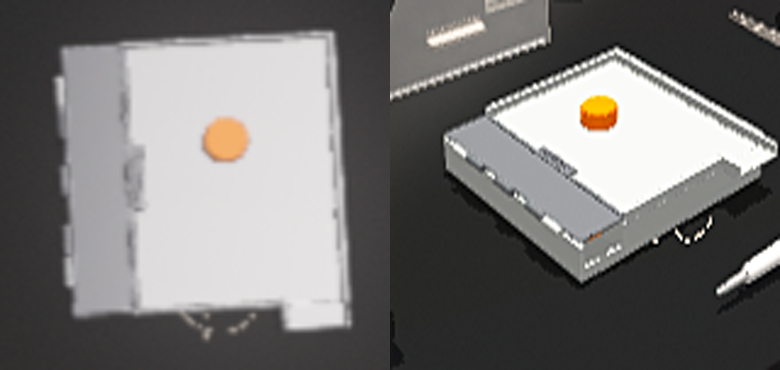

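The cover lies flat and the large cap (225,138) is where it was. An orange sliver of cap shows under the cover at the near end (595,236). I'll check the tape in the scene view, where the arm may be out of the way, and then hand in.

```bash
python3 - <<'E'
from h import *; from plant import viewer, env
im=viewer.snapshot('scene'); i0=cv2.imread('pics/scene0.png')
f=lambda a,b:(lambda k:(cv2.countNonZero(k),np.argwhere(k).mean(0)))(cv2.inRange(cv2.cvtColor(a,cv2.COLOR_BGR2HSV)[b[1]:b[3],b[0]:b[2]],(18,50,100),(35,255,255)))
b=(105,225,150,270); print(f(i0,b),f(im,b), cv2.absdiff(im,i0)[225:270,105:150].max())
t=viewer.snapshot('top'); cv2.imwrite('pics/s6.png',np.hstack([cv2.resize(im[150:300,80:360],(560,300)),cv2.resize(t[140:200,150:200],(220,300))]))
E
```

```text
(610, array([24.62786885, 23.49836066])) (547, array([25.16087751, 23.38391225])) 18
```

View pics/s6.png

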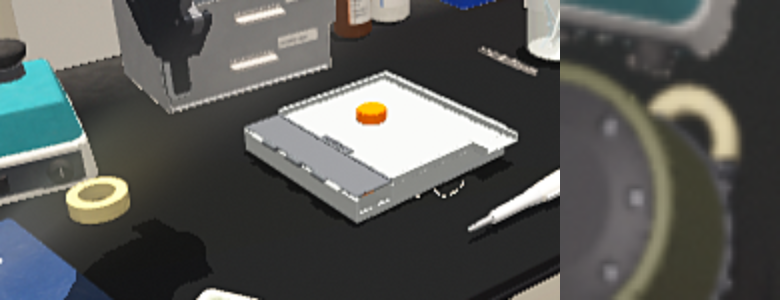

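The tape hasn't moved: the largest pixel difference in the scene view is 18, which is just shading. In the top view the arm was hiding it. Handing in.

```bash
python3 -c "
from plant import env
print(env.finish_job())"
```

```text
the job is handed in; nothing more can be done
None
```

I swept the three small caps over the deck's left edge into the trough, then swung the cover over from behind and pressed it shut. I handed the job in at about 13 s.

**Caps:** All three showed in the trough before the cover went over; two of them were standing on edge. The large cap is still lying flat on the deck and has not moved.

**Cover:** The press met about 12 N with the fingertips at 33 mm, which is the shut height. The cover looks flat in both views.

**Timer, tape and tweezers:** All three appear unmoved. My top-view check flagged the tape (pixel difference 159), but the arm was covering it there. The scene view showed it in place (difference 18).

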